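Draw the packing board out from under a block and beaker

ROBOT

A 6-joint arm with a two-finger parallel gripper is mounted at the origin on the work surface. World frame = base frame: x ahead of the robot, y to its left, z up, the work surface at z = 0. Lengths are in mm, angles in rad, forces in N, time in s.
With the tool pointing down it reaches from about 275 to 1000 mm from the base axis. Payload 8.4 kg.
Tool frame: the origin (TCP) lies between the finger pads; the fingertips stand 17 mm ahead of it and the grasp point (between the pads) lies 2 mm behind it (r.tcp_to_tips is the distance from the TCP to the fingertips, in mm); z points along the fingers, y is the line along which they close (so a half turn about z gives the same grasp; the last joint's range is limited). The gripper opens to 85 mm and grips with 20 to 120 N. Pads are 22 mm wide; open, the fingers measure 114 mm over their backs; the gripper's body (76 mm by 85 mm) begins 54 mm behind the grasp point. The pads swing forward as they close: fully open they stand 13 mm farther back than shut.
Start: joints at [-1.149, 0.353, 1.633, -0, 1.155, -0.002], TCP at [257.016, -569.711, 248.281] pointing down, gripper open.
Joint ranges: [-2.63, 2.63], [-0.92, 2.1], [0.06, 2.66], [-1.3, 4.44], [0, 2.69], [-3.02, 3.02]. Speed limits (rad/s): [2.22, 2.22, 2.79, 3.14, 3.14, 3.14].

INTERFACE

Orientations are given as [roll, pitch, yaw] about the fixed x, y, z axes, in that order (R = Rz(yaw) Ry(pitch) Rx(roll)).
In Python, from rig import r gives the robot as it stands. The module is installed in compiled form; this text tells all that it offers.
- The arm moves only by the tool apply_moves, never from a script. Its argument "series" is text: rows parted by semicolons, each of 7 numbers parted by spaces: the shift along the tool's x, y, z in cm, then the turn, a rotation vector about the tool's x, y, z in rad, then the gripper's target within -1 to 1 (shut at 1, half-way at 0, fully open at -1). In form: tx ty tz rx ry rz fingers; .... A call has exactly 10 rows; each row shifts and turns the commanded pose from where the row before left it, along the tool's axes as they then stand; what a row does not reach is not made up. A row lasts 1/12 s, in which the tool goes at most 41.7 mm and 7.16 degrees, less where a joint would pass 70% of its speed; a pose out of reach is approached as far as the arm can. A call with a gripper value outside its range is refused whole. The fingers move at their own pace and stop on an object; "squeeze" is the grip in N (left out, the last holds). Time passes only in rows, so rows that do not move let the fingers close, or fill a call up. It gives the time, the measured TCP pose, the force and the opening at its end, in the units of the state.
- r.sense(): the state, without advancing time (a new reading comes with each control period).
- r.grab_frame(name): name is "side" or "top" or "wrist"; returns the picture (480x640x3 uint8, blue, green, red); there is no depth.
- r.camera_info(name): a dict with "K" (3x3 intrinsics, pixels), "extrinsics" (4x4, takes a point from camera to world coordinates). Camera axes: x right, y down, z forward; pixel columns grow to the right and rows downward; lengths in mm; the calibration is good to about 2 mm. A picture is of the moment at which its call begins: read the wrist's pose just before it. camera_info takes no time and is no camera call; for the wrist camera it gives the pose at the moment of the call.
- r.sign_off(): hands the job in, once; it reports no verdict.
The state is a dict: "clock": time; "qpos": joint angles; "qvel": joint speeds; "joint_efforts": joint torques, N m; "eef_pos": TCP position; "tcp_rot": TCP orientation; "contact_force": force on the tool from outside, world axes, zero at the start; "wrist_torque": the same for the moment, N m; "opening": opening from 0.0 (shut) to 1.0 (fully open).
Only numpy, scipy, OpenCV 4.12 (cv2) and the standard library are available. Lean on these libraries where they do the work, as an engineer would, in place of code of your own. Each camera call takes 0.05 s, during which the arm holds its last target. There are 200 camera calls.

TASK

The beaker on its wooden block stands a little too high: draw the thin packing board out from under the block, through the low steel gate that holds the block back, so that the block comes down onto the bench in its place with the beaker still standing on it. Never lift the block or beaker or knock the beaker over. Then lay the packing board flat, lengthwise along the middle of the black rubber mat, and let go.

Things in the scene. Friction and masses are not known exactly. Their poses are not given: they have to be found in the camera images.
- board: Pale wooden packing board, 190 x 44 x 9 mm, 70 g, flat on the bench. Origin: centre of its underside; x along its length towards the block, so it is drawn out along its own -x; z up. Its +x half lies under the block, its -x end sticks 87 mm out of the gate. Not the loose shorter strip (120 mm) beside the block. A low glass dish (16 mm high) stands beside its path, centre 150 mm or more off the board's axis.
- block: Wooden block, 90 (x) x 100 (y) x 45 (z) mm, 280 g, loose on the board, 56 mm along +x from the board's centre. Origin: centre of its underside, axes as the board's. 3 mm from its -x face, over the board's centre, is a fixed dark steel gate, 16 mm thick, 100 wide, 45 high, opening 60 wide and 31 high: it stops the block as the board slides out through it.
- beaker: Straight glass beaker, empty, 68 mm across (72 at the rim), 92 mm high, about 120 g, standing loose on the middle of the block. Origin: centre of its underside, z up.
- mat: Black rubber mat fixed on the bench, 260 (x) x 130 (y) mm, 3 mm thick, nothing on it. Origin: centre of its underside (on the bench), x along its length, z up.

How it is judged (in metres and radians):
At the end, for the whole second after the job is handed in: Block level (6 deg) on the bench, within 30 mm of its start; beaker upright (7 deg) on it, within 25 mm of its middle; board flat on the mat, within 30 mm lengthwise and 35 mm crosswise of its middle and 15 deg of its length, either way round; all at rest (height (world z) of block below 0.004 m and angle between block's own z axis and vertical below 0.1 rad and distance of block from where it was at the start of the episode below 0.03 m and angle between beaker's own z axis and vertical below 0.12 rad and horizontal distance between beaker and block below 0.025 m and z of beaker in the frame of block above 0.04 m and x of board in the frame of mat between -0.03 and 0.03 m and y of board in the frame of mat between -0.035 and 0.035 m and z of board in the frame of mat between 0 and 0.008 m and angle between board's own z axis and vertical below 0.08 rad and angle between the x axis of board and the x axis of mat, either way round below 0.26 rad and linear speed of each of board, block, beaker below 0.02 m/s); the robot touches nothing.
It fails at once if the block is lifted (its underside's centre more than 30 mm above the bench) (height (world z) of block above 0.03 m).
It fails at once if the beaker is lifted (its underside's centre more than 85 mm above the bench) (height (world z) of beaker above 0.085 m).
It fails at once if the beaker tips by more than 35 degrees (angle between beaker's own z axis and vertical above 0.61 rad).
It also fails if it takes over 46 s, if anything falls off the work surface, if the arm or the gripper's body presses on something with over 40 N, if the wrist force passes 120 N, or if a joint passes its speed limit or range.

## Working session

There is one attempt and no reset: what is moved stays moved. The work goes in short steps, Python scripts to look and compute and a tool call to move; the robot and the scene stay as the last step left them, time stands still between calls to the robot, and variables do not carry over. Pictures are saved under pics/ and viewed, on a budget of 10 in all, crops included, one or two more only if the job needs it, and the job is handed in when it is done.

Besides the shell and the picture viewer there is one more tool, called as name(argument=value, ...) on one line, values as JSON. apply_moves: Moves the arm, as the interface text tells. Its arguments: {"type":"object","properties":{"series":{"type":"string"},"squeeze":{"type":"number"}},"required":["series"]}

```bash
mkdir -p pics; python3 - <<'E'
from rig import r
import cv2,numpy as np
np.set_printoptions(suppress=True,precision=3)
print(r.sense())
for n in("top","side"):
    cv2.imwrite(f"pics/{n}0.png",r.grab_frame(n)); i=r.camera_info(n); print(n,i["K"],i["extrinsics"])
E
```

```text
{'clock': 0.0, 'qpos': array([-1.149,  0.354,  1.634, -0.   ,  1.155, -0.002]), 'qvel': array([-0.001, -0.   , -0.   , -0.001, -0.   , -0.001]), 'joint_efforts': array([ -0.001, -60.526, -34.206,   0.   ,   0.01 ,  -0.   ]), 'eef_pos': array([ 256.823, -569.29 ,  247.556]), 'tcp_rot': array([-3.14 ,  0.   ,  0.424]), 'contact_force': array([ 0.074, -0.14 , -0.363]), 'wrist_torque': array([ 0.008, -0.006, -0.027]), 'opening': 1.0000832380530789}
top [[444.332   0.    319.18 ]
 [  0.    444.332 238.995]
 [  0.      0.      1.   ]] [[  0.018  -0.995   0.103 443.825]
 [ -1.     -0.017   0.011  -0.021]
 [ -0.009  -0.103  -0.995 901.765]
 [  0.      0.      0.      1.   ]]
side [[472.501   0.    320.773]
 [  0.    472.501 241.173]
 [  0.      0.      1.   ]] [[ -0.941  -0.175   0.29  324.002]
 [ -0.339   0.474  -0.813 615.803]
 [  0.005  -0.863  -0.505 445.68 ]
 [  0.      0.      0.      1.   ]]
```

View pics/top0.png

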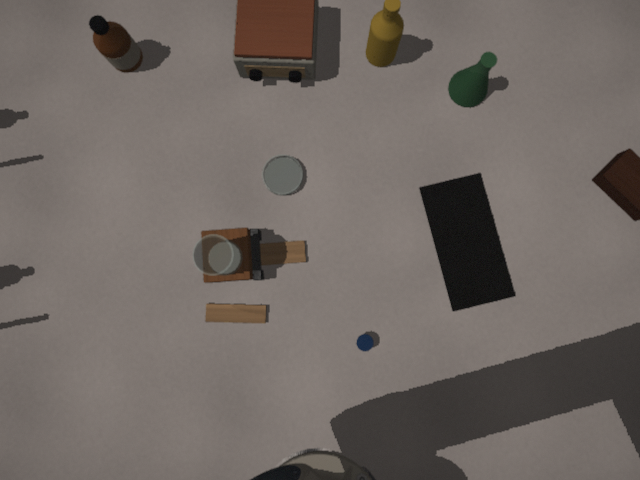

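View pics/side0.png

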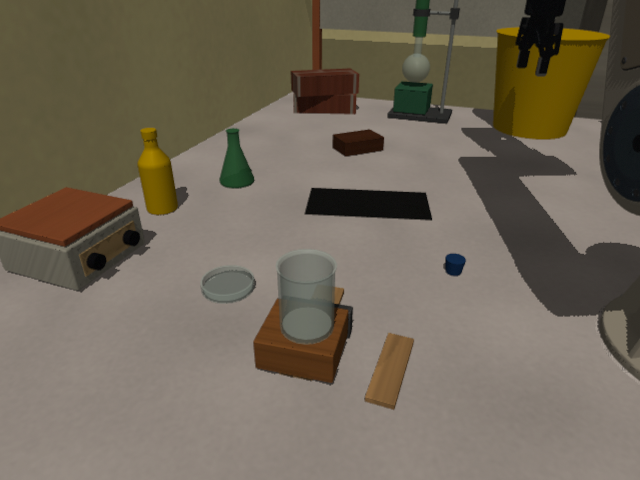

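Top view: the board's free end is at about (306,251), the gate at (257,254), and the mat's corners at (420,187), (480,174), (514,296) and (454,310). The loose strip is at (236,313). The side view agrees. I'll turn these into world positions.

```bash
cat > h.py <<'E'
import numpy as np,cv2
np.set_printoptions(suppress=True,precision=3)
def ray(info,px,z):
    K,T=info["K"],info["extrinsics"]
    d=T[:3,:3]@np.linalg.inv(K)@np.array([px[0],px[1],1.]); o=T[:3,3]
    return (o+d*(z-o[2])/d[2])[:2]
def rect(info,mask,z):
    c=max(cv2.findContours(mask.astype(np.uint8),cv2.RETR_EXTERNAL,cv2.CHAIN_APPROX_NONE)[0],key=cv2.contourArea)
    p=np.array([ray(info,q[0],z) for q in c],np.float32)
    c,s,_=b=cv2.minAreaRect(p); e=cv2.boxPoints(b); u=e[1]-e[0]; v=e[2]-e[1]
    u=u if np.linalg.norm(u)>np.linalg.norm(v) else v
    return np.array(c),s,np.degrees(np.arctan2(u[1],u[0]))
E
python3 - <<'E'
from rig import r
from h import *
i=r.camera_info("top"); im=cv2.imread("pics/top0.png")
m=np.zeros((480,640),bool); m[165:320,410:525]=im[165:320,410:525].max(2)<50
print("mat",rect(i,m,3))
hsv=cv2.cvtColor(im,cv2.COLOR_BGR2HSV)
m=np.zeros((480,640),bool); m[235:270,264:320]=hsv[235:270,264:320,1]>75
print("board",rect(i,m,9), hsv[251,290],hsv[251,330])
m=np.zeros((480,640),bool); m[290:335,195:280]=hsv[290:335,195:280,1]>75
print("strip",rect(i,m,9))
print("gate",ray(i,(257,230),45),ray(i,(257,279),45),"blk",ray(i,(203,283),54),ray(i,(203,230),54))
E
```

```text
mat (array([ 538.237, -288.461]), (257.8740539550781, 129.0930938720703), np.float32(14.6471815))
board (array([508.227,  80.192]), (44.065181732177734, 83.61336517333984), np.float32(-84.89169)) [ 15 111 110] [ 11  28 129]
strip (array([385.619, 173.862]), (119.05948638916016, 35.704532623291016), np.float32(89.5701))
gate [547.652 130.796] [452.756 127.689] blk [443.208 229.001] [544.771 233.601]
```

apply_moves(series="0 0 0 0 0 -0.119 -1;0 0 0 0 0 -0.119 -1;0 0 0 0 0 -0.119 -1;0 0 0 0 0 -0.119 -1;0 0 0 0 0 -0.119 -1;0 0 0 0 0 -0.119 -1;0 0 0 0 0 -0.119 -1;0 0 0 0 0 -0.119 -1;0 0 0 0 0 -0.119 -1;0 0 0 0 0 -0.119 -1", squeeze=60)

```text
clock: 0.93
eef_pos: [256.9, -569.4, 247.8]
tcp_rot: [-3.141, -0.001, 1.62]
contact_force: [-1.3, -0.8, -0.1]
opening: 0.999
```

apply_moves(series="3.17 1.4 0 0 0 0 -1;3.17 1.4 0 0 0 0 -1;3.17 1.4 0 0 0 0 -1;3.17 1.4 0 0 0 0 -1;3.17 1.4 0 0 0 0 -1;3.17 1.4 0 0 0 0 -1;3.17 1.4 0 0 0 0 -1;3.17 1.4 0 0 0 0 -1;3.17 1.4 0 0 0 0 -1;3.17 1.4 0 0 0 0 -1")

```text
clock: 1.77
eef_pos: [383.3, -245.3, 248.1]
tcp_rot: [-3.141, -0.0, 1.614]
contact_force: [0.7, -0.2, 0.4]
opening: 1.0
```

apply_moves(series="3.17 1.4 0 0 0 0 -1;3.17 1.4 0 0 0 0 -1;3.17 1.4 0 0 0 0 -1;3.17 1.4 0 0 0 0 -1;3.17 1.4 0 0 0 0 -1;3.17 1.4 0 0 0 0 -1;3.17 1.4 0 0 0 0 -1;3.17 1.4 0 0 0 0 -1;3.17 1.4 0 0 0 0 -1;3.17 1.4 0 0 0 0 -1")

```text
clock: 2.6
eef_pos: [509.6, 77.5, 248.1]
tcp_rot: [-3.141, 0.0, 1.614]
contact_force: [1.2, -0.2, 0.4]
opening: 1.002
```

```bash
python3 - <<'E'
from rig import r
from h import *
i=r.camera_info("wrist"); im=r.grab_frame("wrist"); cv2.imwrite("pics/w1.png",im)
s=r.sense();print(s["clock"],s["eef_pos"],s["tcp_rot"],i)
E
```

```text
2.65 [512.104  82.087 248.387] [ 3.139 -0.003  1.615] {'K': array([[420.116,   0.   , 321.908],
       [  0.   , 420.116, 238.585],
       [  0.   ,   0.   ,   1.   ]]), 'extrinsics': array([[  0.999,   0.041,   0.012, 506.18 ],
       [  0.043,  -0.954,  -0.298, 153.565],
       [ -0.001,   0.298,  -0.955, 372.969],
       [  0.   ,   0.   ,   0.   ,   1.   ]])}
```

View pics/w1.png

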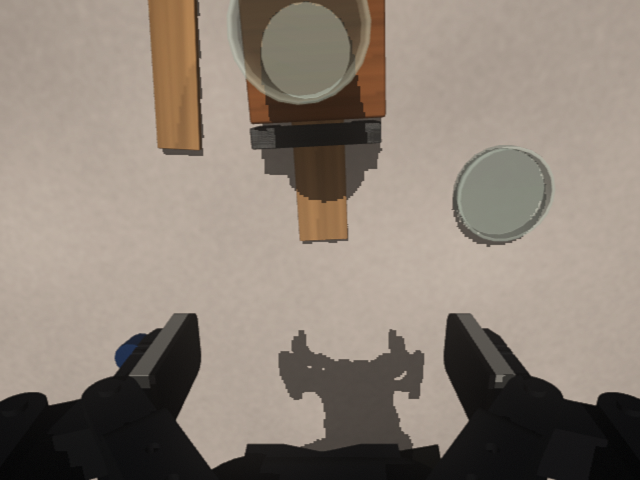

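Wrist view: the board's end edge runs (301,241)–(348,239), and its sides meet the gate at (295,148) and (345,146). The loose strip is to the left and the dish to the right, both clear of the fingers.

```bash
python3 - <<'E'
from rig import r
from h import *
i=r.camera_info("wrist"); im=r.grab_frame("wrist")
s=r.sense();print(s["clock"],s["eef_pos"],s["tcp_rot"])
hsv=cv2.cvtColor(im,cv2.COLOR_BGR2HSV)
m=np.zeros((480,640),bool); m[150:260,280:365]=hsv[150:260,280:365,1]>75
print("board",rect(i,m,9))
for v in (160,180,200,215,230):
  u=np.where(m[v])[0]; a,b=ray(i,(u[0],v),9),ray(i,(u[-1]+1,v),9); print(v,u[0],u[-1],(a+b)/2,np.linalg.norm(b-a))
u=np.where(m[:,325])[0][-1]; print("end",u,ray(i,(325,u+1),9))
print("gate",ray(i,(250,127),45),ray(i,(381,122),45))
E
```

```text
2.7 [510.911  79.639 248.127] [ 3.141 -0.001  1.617]
board (array([508.071,  80.669]), (43.8100471496582, 83.8114013671875), np.float32(-84.70323))
160 290 340 [505.213 115.611] 43.77754676597483
180 292 341 [507.185  98.453] 43.524539970593636
200 293 341 [508.331  80.767] 43.26396093604803
215 294 342 [509.769  67.191] 43.73317822938592
230 295 342 [510.789  53.298] 43.31021496385774
end 244 [516.842  39.312]
gate [455.083 142.308] [553.752 150.222]
```

apply_moves(series="0 0 0 0 0 -0.044 -0.4;-0.24 -0.25 3 0 0 0 -0.4;0 0 3.5 0 0 0 -0.4;0 0 3.5 0 0 0 -0.4;0 0 3.5 0 0 0 -0.4;0 0 3.5 0 0 0 -0.4;0 0 3 0 0 0 -0.4;0 0 1.5 0 0 0 -0.4;0 0 0 0 0 0 -0.4;0 0 0 0 0 0 -0.4")

```text
clock: 3.53
eef_pos: [506.4, 72.7, 32.7]
tcp_rot: [-3.139, 0.0, 1.657]
contact_force: [0.1, 0.6, 0.9]
opening: 0.697
```

```bash
python3 - <<'E'
from rig import r
from h import *
im=r.grab_frame("wrist"); cv2.imwrite("pics/w2.png",im)
s=r.sense();print(s["clock"],s["eef_pos"],s["tcp_rot"],s["opening"],s["contact_force"],r.tcp_to_tips)
E
```

```text
3.5833 [507.405  72.899  33.763] [-3.142  0.     1.658] 0.7012129282139591 [-0.382  0.804  0.08 ] 17.0
```

View pics/w2.png

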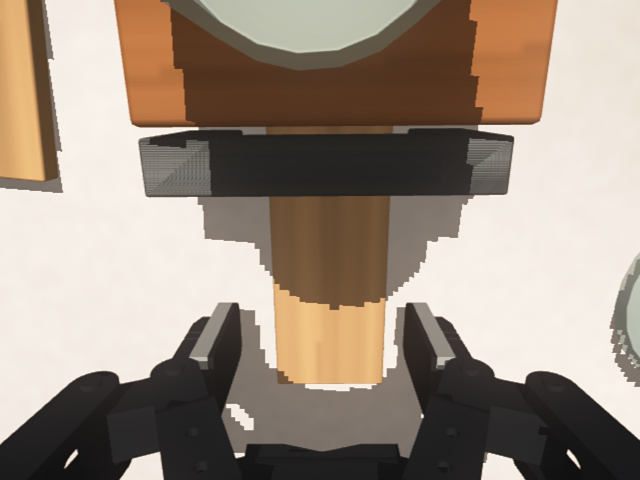

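Wrist view: the fingers straddle the board (edges at columns 275 and 385, pads at 240 and 405), about 2–3 mm off centre. Next I lower gently and watch the force.

apply_moves(series="0 0.15 0.4 0 0 0 -0.4;0 0 0.4 0 0 0 -0.4;0 0 0.3 0 0 0 -0.4;0 0 0.2 0 0 0 -0.4;0 0 0.2 0 0 0 -0.4;0 0 0.1 0 0 0 -0.4;0 0 0 0 0 0 -0.4;0 0 0 0 0 0 -0.4;0 0 0 0 0 0 -0.4;0 0 0 0 0 0 -0.4")

```text
clock: 4.42
eef_pos: [508.8, 73.3, 17.4]
tcp_rot: [3.141, -0.0, 1.658]
contact_force: [-0.7, -0.2, -0.8]
opening: 0.7
```

apply_moves(series="0 0 0 0 0 0 0;0 0 0 0 0 0 0;0 0 0 0 0 0 1;0 0 0 0 0 0 1;0 0 0 0 0 0 1;0 0 0 0 0 0 1;0 0 0 0 0 0 1;0 0 0 0 0 0 1;0 0 0 0 0 0 1;0 0 0 0 0 0 1")

```text
clock: 5.25
eef_pos: [508.8, 73.3, 17.8]
tcp_rot: [3.141, -0.0, 1.658]
contact_force: [-1.1, 0.0, 7.2]
opening: 0.491
```

```bash
python3 - <<'E'
from rig import r
from h import *
im=r.grab_frame("side"); cv2.imwrite("pics/s2.png",im)
im=r.grab_frame("wrist"); cv2.imwrite("pics/w3.png",im)
s=r.sense();print(s["clock"],s["eef_pos"],s["tcp_rot"],s["opening"],s["contact_force"])
E
```

```text
5.35 [508.81   73.267  17.809] [3.141 0.    1.658] 0.4917347829720255 [-1.424 -0.894  7.175]
```

View pics/w3.png

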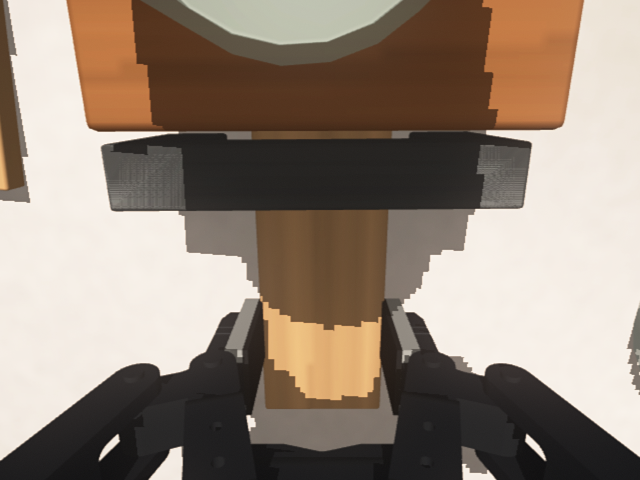

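The board is gripped (opening 0.49, about 42–44 mm) with the tips lightly on the bench. I'll ease up a little and draw slowly.

apply_moves(series="0 0 -0.05 0 0 0 1;-0.2 0 0 0 0 0 1;-0.3 0 0 0 0 0 1;-0.3 0 0 0 0 0 1;-0.3 0 0 0 0 0 1;-0.3 0 0 0 0 0 1;-0.3 0 0 0 0 0 1;-0.3 0 0 0 0 0 1;-0.3 0 0 0 0 0 1;-0.3 0 0 0 0 0 1")

```text
clock: 6.18
eef_pos: [511.1, 47.7, 17.8]
tcp_rot: [3.141, -0.001, 1.657]
contact_force: [-0.6, 6.9, 2.8]
opening: 0.492
```

```bash
python3 - <<'E'
from rig import r
from h import *
i=r.camera_info("wrist"); im=r.grab_frame("wrist"); cv2.imwrite("pics/w4.png",im)
s=r.sense();print(s["clock"],s["eef_pos"],s["tcp_rot"],s["opening"],s["contact_force"])
hsv=cv2.cvtColor(im,cv2.COLOR_BGR2HSV)
m=np.zeros((480,640),bool); m[215:,262:380]=hsv[215:,262:380,1]>75
print("end row",np.where(m[:,320])[0][-1],"before",np.where(cv2.cvtColor(cv2.imread("pics/w3.png"),cv2.COLOR_BGR2HSV)[:430,320,1]>75)[0][-1])
E
```

```text
6.2333 [511.173  47.283  17.869] [ 3.141 -0.001  1.657] 0.4882993780376241 [-0.687  4.493  2.275]
end row 408 before 408
```

No slip: the board's end stays at row 408 in the wrist view. I'll keep drawing.

apply_moves(series="-0.3 0 0 0 0 0 1;-0.3 0 0 0 0 0 1;-0.3 0 0 0 0 0 1;-0.3 0 0 0 0 0 1;-0.3 0 0 0 0 0 1;-0.3 0 0 0 0 0 1;-0.3 0 0 0 0 0 1;-0.3 0 0 0 0 0 1;-0.3 0 0 0 0 0 1;-0.3 0 0 0 0 0 1")

```text
clock: 7.07
eef_pos: [513.6, 18.0, 17.9]
tcp_rot: [3.141, -0.001, 1.657]
contact_force: [0.1, 9.8, 3.0]
opening: 0.489
```

apply_moves(series="-0.25 0 0 0 0 0 1;-0.25 0 0 0 0 0 1;-0.25 0 0 0 0 0 1;-0.25 0 0 0 0 0 1;-0.25 0 0 0 0 0 1;-0.25 0 0 0 0 0 1;-0.25 0 0 0 0 0 1;-0.25 0 0 0 0 0 1;-0.25 0 0 0 0 0 1;-0.25 0 0 0 0 0 1")

```text
clock: 7.9
eef_pos: [515.9, -7.7, 17.9]
tcp_rot: [3.141, -0.0, 1.658]
contact_force: [-0.1, 3.0, 4.4]
opening: 0.489
```

apply_moves(series="-0.25 0 0 0 0 0 1;-0.25 0 0 0 0 0 1;-0.25 0 0 0 0 0 1;-0.25 0 0 0 0 0 1;-0.25 0 0 0 0 0 1;-0.25 0 0 0 0 0 1;-0.25 0 0 0 0 0 1;-0.25 0 0 0 0 0 1;-0.25 0 0 0 0 0 1;-0.25 0 0 0 0 0 1")

```text
clock: 8.73
eef_pos: [518.0, -32.6, 17.9]
tcp_rot: [3.141, -0.0, 1.658]
contact_force: [-1.2, 4.3, 6.0]
opening: 0.491
```

apply_moves(series="-0.4 0 0 0 0 0 1;-0.4 0 0 0 0 0 1;-0.4 0 0 0 0 0 1;-0.4 0 0 0 0 0 1;-0.4 0 0 0 0 0 1;-0.4 0 0 0 0 0 1;-0.4 0 0 0 0 0 1;-0.4 0 0 0 0 0 1;-0.4 0 0 0 0 0 1;-0.4 0 0 0 0 0 1")

```text
clock: 9.57
eef_pos: [521.4, -72.5, 17.8]
tcp_rot: [-3.141, -0.0, 1.658]
contact_force: [0.4, 3.9, 5.5]
opening: 0.492
```

```bash
python3 - <<'E'
from rig import r
from h import *
a=r.grab_frame("top"); b=r.grab_frame("side")
s=r.sense();print(s["clock"],s["eef_pos"],s["tcp_rot"],s["opening"],s["contact_force"])
cv2.imwrite("pics/c1.png",np.hstack([a[140:400,150:450],b[170:430,180:480]]))
E
```

```text
9.6667 [521.425 -73.049  17.836] [-3.142  0.     1.658] 0.4874371209377546 [ 0.068 -0.979  4.738]
```

View pics/c1.png

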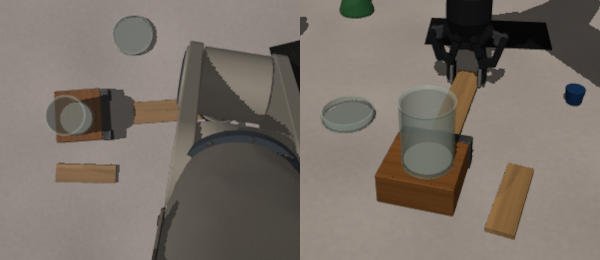

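The top and side crops show the board fully out of the gate. The block is down on the bench behind it, with the beaker upright. I'll lift, turn and carry to the mat.

apply_moves(series="0 0 -2 0 0 0 1;0 0 -3.5 0 0 0 1;0 0 -3.5 0 0 0 1;0 0 0 0 0 0.117 1;0 0 0 0 0 0.117 1;0 0 0 0 0 0.117 1;0 0 0 0 0 0.117 1;0 0 0 0 0 0.117 1;0 0 0 0 0 0.117 1;0 0 0 0 0 0.117 1")

```text
clock: 10.5
eef_pos: [520.8, -72.7, 107.3]
tcp_rot: [-3.141, 0.001, 0.833]
contact_force: [0.2, 1.1, -1.0]
opening: 0.491
```

apply_moves(series="0 0 0 0 0 0.117 1;0 0 0 0 0 0.117 1;0 0 0 0 0 0.117 1;0 0 0 0 0 0.117 1;0 0 0 0 0 0.115 1;-0.98 2.13 0 0 0 0 1;-0.98 2.13 0 0 0 0 1;-0.98 2.13 0 0 0 0 1;-0.98 2.13 0 0 0 0 1;-0.98 2.13 0 0 0 0 1")

```text
clock: 11.33
eef_pos: [500.0, -189.0, 107.3]
tcp_rot: [-3.142, 0.001, 0.256]
contact_force: [0.8, -0.1, -0.3]
opening: 0.493
```

apply_moves(series="-0.98 2.13 0 0 0 0 1;-0.98 2.13 0 0 0 0 1;-0.98 2.13 0 0 0 0 1;-0.98 2.13 0 0 0 0 1;-0.98 2.13 0 0 0 0 1;0 0 0 0 0 0 1;0 0 0 0 0 0 1;0 0 0 0 0 0 1;0 0 0 0 0 0 1;0 0 0 0 0 0 1")

```text
clock: 12.17
eef_pos: [480.4, -302.2, 107.6]
tcp_rot: [-3.141, 0.0, 0.257]
contact_force: [0.2, 0.2, -0.1]
opening: 0.489
```

```bash
python3 - <<'E'
from rig import r
from h import *
a=r.grab_frame("top"); b=r.grab_frame("side"); i=r.camera_info("wrist"); c=r.grab_frame("wrist")
cv2.imwrite("pics/w5.png",c)
s=r.sense();print(s["clock"],s["eef_pos"],s["tcp_rot"],s["opening"],s["contact_force"])
hsv=cv2.cvtColor(c,cv2.COLOR_BGR2HSV)
m=(hsv[...,1]>75)&(c.max(2)>60)
z=s["eef_pos"][2]-9
print("board",rect(i,m,z))
cv2.imwrite("pics/c2.png",np.hstack([b[100:400,200:500],cv2.resize(c,(400,300))]))
E
```

```text
12.3167 [ 480.663 -302.443  107.814] [-3.142  0.     0.257] 0.48981657093046177 [ 0.156 -0.673 -0.913]
board (array([ 514.913, -292.951]), (138.60275268554688, 43.99964141845703), np.float32(14.697897))
```

View pics/c2.png

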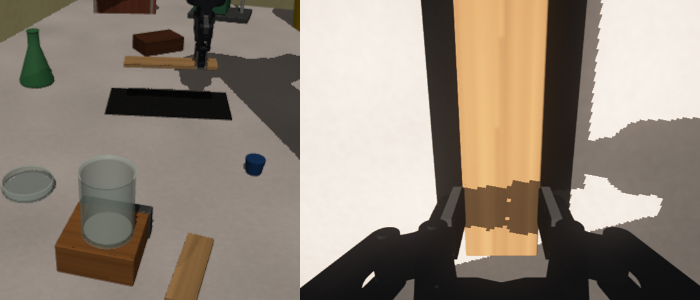

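The board is held level and square over the mat. Its centre works out to about (540, -287) against the mat's (538, -288.5). Lowering now.

apply_moves(series="0 0 2 0 0 0 1;0 0 2 0 0 0 1;0 0 2 0 0 0 1;0 0 1.2 0 0 0 1;0 0 0.7 0 0 0 1;0 0 0.4 0 0 0 1;0 0 0.2 0 0 0 1;0 0 0.1 0 0 0 1;0 0 0.1 0 0 0 1;0 0 0 0 0 0 1")

```text
clock: 13.15
eef_pos: [480.9, -303.3, 21.3]
tcp_rot: [3.141, -0.001, 0.256]
contact_force: [-0.4, -0.0, 0.1]
opening: 0.487
```

apply_moves(series="0 0 0.05 0 0 0 1;0 0 0 0 0 0 1;0 0 0 0 0 0 -0.3;0 0 0 0 0 0 -0.3;0 0 0 0 0 0 -0.4;0 0 0 0 0 0 -0.4;0 0 0 0 0 0 -0.4;0 0 0 0 0 0 -0.4;0 0 -0.5 0 0 0 -0.4;0 0 -1 0 0 0 -0.4")

```text
clock: 13.98
eef_pos: [479.8, -302.6, 34.9]
tcp_rot: [-3.14, 0.001, 0.256]
contact_force: [-0.1, 0.6, -0.4]
opening: 0.699
```

apply_moves(series="0 0 -2 0 0 0 -0.4;0 0 -3 0 0 0 -0.4;0 0 -3 0 0 0 -0.4;0 0 -3 0 0 0 -0.4;-3 0 -3 0 0 0 -0.4;-3 0 0 0 0 0 -0.4;-3 0 0 0 0 0 -0.4;0 0 0 0 0 0 -0.4;0 0 0 0 0 0 -0.4;0 0 0 0 0 0 -0.4")

```text
clock: 14.82
eef_pos: [394.4, -326.0, 175.6]
tcp_rot: [3.14, -0.001, 0.255]
contact_force: [0.3, -0.0, 0.1]
opening: 0.701
```

```bash
python3 - <<'E'
from rig import r
from h import *
b=r.grab_frame("side"); i=r.camera_info("wrist"); c=r.grab_frame("wrist")
s=r.sense();print(s["clock"],s["eef_pos"],s["opening"],s["contact_force"])
hsv=cv2.cvtColor(c,cv2.COLOR_BGR2HSV)
print("board",rect(i,(hsv[...,1]>75)&(c.max(2)>60),12))
j=r.camera_info("side"); print("block top corners side view later")
cv2.imwrite("pics/c3.png",np.hstack([b[100:400,200:500],cv2.resize(c,(400,300))]))
E
```

```text
14.9167 [ 394.857 -325.726  175.058] 0.7015423330004035 [ 0.467  0.388 -0.163]
board (array([ 487.77 , -301.295]), (84.80015563964844, 44.53669357299805), np.float32(14.69238))
block top corners side view later
```

View pics/c3.png

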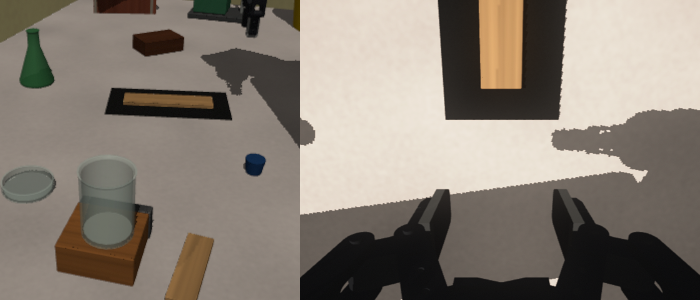

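The board lies flat on the mat, centred at about (538.7, -288). One last check on the block and beaker, comparing the top view before and after.

```bash
python3 - <<'E'
from rig import r
from h import *
i=r.camera_info("top"); a0=cv2.imread("pics/top0.png"); a=r.grab_frame("top"); b=r.grab_frame("side")
for im,z in((a0,54),(a,45)):
    hsv=cv2.cvtColor(im,cv2.COLOR_BGR2HSV); m=np.zeros((480,640),np.uint8)
    m[220:290,190:251]=((hsv[220:290,190:251,1]>100))
    print("block",rect(i,m,z))
cv2.imwrite("pics/c4.png",np.hstack([cv2.resize(x,(380,380)) for x in (a[200:300,180:280],b[240:390,240:390])]))
E
```

```text
block (array([498.118, 185.594]), (98.65888214111328, 92.15350341796875), np.float32(5.1371493))
block (array([498.103, 184.822]), (98.33460998535156, 86.87833404541016), np.float32(5.0972557))
```

View pics/c4.png

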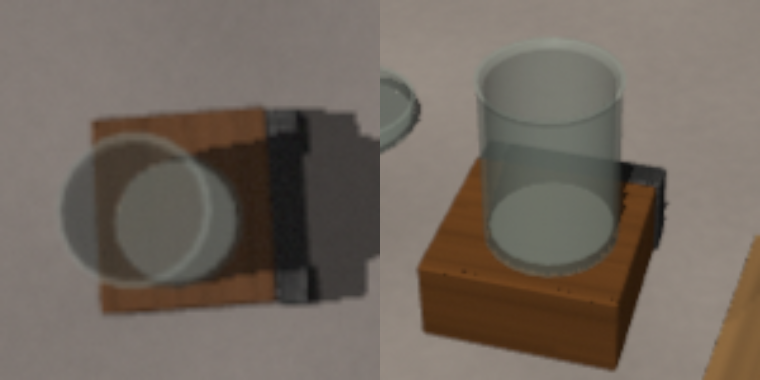

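The beaker's base is at crop (176,222) and the block's middle at about (186,208), so it is roughly 9 mm off centre against 25 mm allowed. The block shows level and flush beside the gate. Handing in.

```bash
python3 -c "
from rig import r
print(r.sense()['clock'],r.sign_off())"
```

```text
the job is handed in; nothing more can be done
15.0167 None
```

I drew the packing board out through the gate at about 30–50 mm/s, laid it on the mat and let go. I handed the job in at about 15 s of the 46 s allowed; it reports no verdict.

What the last checks showed:
- **Board:** it lies flat on the mat. Its centre, worked out from its visible end, is about 1 mm from the mat's centre, and its angle matches the mat's to under 0.1°.
- **Block:** it is down on the bench, level by eye, and moved less than 1 mm horizontally.
- **Beaker:** it stands upright, with its base about 9 mm from the block's middle (25 mm allowed). I read that by eye from a picture crop.
- **Gripper:** it is well clear of everything, with about zero force on it.

One figure disagreed: the block's outline measured 87 mm long after the move and 92 mm before, against a true 90 mm. I take this to be the mask's edge by the gate and its shadow. I did not measure the block's tilt or height directly. No check failed.

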